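# Register a sample carrier and set its keeper nut

### The job

On the black probe-station plate, slide the aluminium sample carrier home against the two far stops and the left-hand fence, so that it lies flat and square against them. Then screw the brass knurled keeper nut down (clockwise from above) until it bottoms out, back it off a quarter turn, and finish still gripping the nut there, without letting go of it, the carrier still home. Leave the other things on the table and plate where they are.

Things in the scene. Friction and masses are not known exactly. Their poses are not given: they have to be found in the camera images.
- fixture: Fixed black plate 280 (x) x 240 (y) x 16 mm, often not square to the table. Origin: centre of its underside; x runs to the far side, y to the left, z up. The nut's post (radius 11, 15 high) stands on it at x = 64, y = 0, between and behind the stops. Two parked positioners, 44 x 44 mm and 64 high above the plate, stand in the far corners at x = 114, y = +-92.
- far_stops (a point): Midway between the two steel far stops, on the plate's top in the line of their near faces (fixture frame x = 50, y = 0, z = 16 mm). Stops rigid, 9 mm high, spanning y = -32..-20 and y = 20..32, for the carrier's far edge. Axes as the fixture's.
- fence (a point): Foot of the steel left-hand fence, middle of its right-hand face (fixture frame x = 10, y = 34, z = 16 mm). Rigid, 50 mm long along x, 9 mm high, for the carrier's left edge. Axes as the fixture's.
- register (a point): Point on the plate's top where the carrier's origin lies when it is home against stops and fence (fixture frame x = 10, y = 0, z = 16 mm); axes as the fixture's.
- carrier: Loose aluminium block 80 (x) x 68 (y) x 14 mm high, 0.15 to 0.3 kg, round groove and small chip on top. Origin: centre of its underside. Starts on the plate 25 to 55 mm short of the stops and 18 to 42 mm short of the fence, turned up to 0.2 rad, x axis roughly along the fixture's. Slides under 1 to 3 N. When home its far edge lies 8 mm under the nut's flange, with at least 1.5 mm of air.
- nut (a joint): Turn of the brass keeper nut (rad): 0 = bottomed out on a hard stop, grows counter-clockwise seen from above (unscrewing), starts 2.0 to 2.8, range 0 to 5. Right-hand thread: it rises 5 mm per full turn (0.8 mm per rad). It takes about 0.05 N m to turn and stays where it is left. At the stop it turns no further and the fingers slip on it.
- nut_top (a point): Centre of the nut's top face, on its vertical axis; x axis along the black index line on the top face. Below it a round knurled grip 30 mm in diameter, 28 mm tall, then a flange 44 mm in diameter, 4 mm thick. With the nut bottomed this point is 47.5 mm above the plate's top. Any yaw grips it.
- vial: Bystander: small closed vial with blue cap, 20 mm diameter, 40 high, standing on the plate's left near part. Origin: centre of its underside.
- spare_nut: Bystander: small brass nut, flange 30 mm, 16 high, standing on the plate's left side. Origin: centre of its underside.
- jar: Bystander: white jar 52 mm diameter, 70 high, on the table. Origin: centre of its underside.
- driver: Bystander: screwdriver 160 mm long lying on the table. Origin: under its middle.
- chip_box: Bystander: green chip box 70 x 70 x 17 mm on the table. Origin: centre of its underside.
- gauge_block: Bystander: upright aluminium bar 35 x 35 x 90 mm on the table. Origin: centre of its underside.
Things that resemble listed ones, but are neither listed nor needed, are in the scene too. What is shaped like the carrier but blue or pink is not meant.

How it is judged (in metres and radians):
On the way, in this order (a step that is already met when the one before it is completed fails the run):
1. the carrier is home against both far stops and the fence (x of carrier in the frame of register between -0.0025 and 0.0025 m and y of carrier in the frame of register between -0.0025 and 0.0025 m and z of carrier in the frame of register below 0.002 m and angle between the x axis of carrier and the x axis of fixture, either way round below 0.05 rad), for 0.2 s.
2. the nut is screwed down until it bottoms out, the carrier still home (all of step 1 and value of joint nut below 0.06 rad), for 0.2 s.
At the end, for the whole second after the job is handed in: The nut stands a quarter turn (1.57 rad, within 0.26) up from its bottom stop, still, gripped by the fingers (more than 3 N), and the carrier lies on the plate within 2.5 mm of its home position in x and y and square within 0.05 rad (all of step 1 and value of joint nut between 1.31 and 1.83 rad and velocity of joint nut between -0.1 and 0.1 rad/s and contact force between the fingers and nut above 3 N); the arm keeps its last pose, push and grip.
It fails at once if a bystander is moved more than 25 mm or tipped (distance of any of vial, spare_nut, jar, driver, chip_box, gauge_block from where it was at the start of the episode above 0.025 m or angle between any of vial, jar, gauge_block's own z axis and vertical above 0.5 rad).
It also fails if it takes over 72 s, if anything falls off the work surface, if the arm or the gripper's body presses on something with over 40 N, if the wrist force passes 120 N, or if a joint passes its speed limit or range.

### The arm

A 6-joint arm with a two-finger parallel gripper is mounted at the origin on the work surface. World frame = base frame: x ahead of the robot, y to its left, z up, the work surface at z = 0. Lengths are in mm, angles in rad, forces in N, time in s.
With the tool pointing down it reaches from about 350 to 975 mm from the base axis. Payload 7.1 kg.
Tool frame: the origin (TCP) lies on the centre line of the jaws, within the pads' length; the fingertips stand 17 mm ahead of it and the grasp point (between the pads) lies 2 mm behind it (tip_extent is the distance from the TCP to the fingertips, in mm); z points along the fingers, y is the line along which they close (so a half turn about z gives the same grasp; the last joint's range is limited). The gripper opens to 88 mm and grips with 3 to 60 N. Pads are 20 mm wide; open, the fingers measure 115 mm over their backs; the gripper's body (75 mm by 178 mm) begins 61 mm behind the grasp point.
Start: joints at [-1.344, 0.423, 1.63, -0, 1.089, -0.019], TCP at [152.102, -606.193, 239.675] pointing down, gripper open.
Joint ranges: [-3, 3], [-0.9, 2.11], [0.09, 2.58], [-1.31, 4.45], [0.11, 2.69], [-2.54, 2.54]. Speed limits (rad/s): [2.39, 2.39, 3.01, 3.14, 3.14, 3.14].

### API

Orientations are given as a rotation vector (axis times angle).
In Python, from workcell import get_obs, get_image, camera_model, close_job, look_for, outline_of, pinpoint, tip_extent gives the robot as it stands.
- The arm moves only by the shell command python3 -m jog 'ROWS'. ROWS is text: rows parted by semicolons, each of 7 numbers parted by spaces: the shift along the tool's x, y, z as a fraction of full scale, then the turn, a rotation vector about the tool's x, y, z as a fraction of full scale, then the closure, from -1 (fully open) to 1 (shut). A call has 1 to 8 rows; each row is the pose to reach, as a shift and turn from the pose commanded when the call began, along the tool's axes at that moment; what a row does not reach only later rows make up. Full scale, the value 1, is 0.2 m for a shift and 30 degrees for a turn. A row lasts 1/10 s, in which the tool goes at most 50 mm and 8.59 degrees, less where a joint would pass 70% of its speed; a pose out of reach is approached as far as the arm can. A call with a number of a shift or a turn outside -1 to 1 is refused whole. A call with a gripper value outside its range is refused whole. The fingers move at their own pace and stop on an object; the grip force is fixed at half the most. Time passes only in rows, so rows that repeat a pose let the fingers close. It gives the time, the measured TCP pose, the force, the opening and the grip force at its end, in the units of the state.
- get_obs(): the state, without advancing time (a new reading comes with each control period).
- get_image(name): name is "scene" or "top" or "wrist"; returns the picture (400x640x3 uint8, red, green, blue); there is no depth.
- camera_model(name): a dict with "fx", "fy", "cx", "cy" (pixels), "origin" and "orientation" of the camera in the world; the wrist camera has in their place "tool_from_camera" (4x4, takes a point from camera to tool coordinates, whose origin is the TCP and whose axes are the flange's). Camera axes: x right, y down, z forward; pixel columns grow to the right and rows downward; lengths in mm; the calibration is good to about 2 mm. A picture is of the moment at which its call begins: read the wrist's pose just before it. camera_model takes no time and is no camera call.
- close_job(): hands the job in; it is judged then, once.
Trained networks look in the newest picture that a camera, given by its name, has taken for a name from the list of things; names that differ only in an ending like _2 or _b are one class to them, and where a whole thing is asked for, a point or a joint stands for the part that bears it (a point fixed in the world has none). Each returns a list of dicts, best first, with "confidence" (0 to 1); they miss things now and then, are a little off and sometimes report something else, mostly with a low value. They report only what shows in the picture. A call takes as long as a camera call. They do not tell look-alikes from the thing itself.
- look_for(target, camera): "xyz" ([x, y, z] in mm, in the coordinates of the camera as it stood for that picture, good to about 4 mm: the middle of the surface that is visible of it).
- outline_of(target, camera): "mask" (400x640 bool, what is visible of it).
- pinpoint(target, camera): "xyz" ([x, y, z] in mm, in the coordinates of the camera as it stood for that picture, good to about 4 mm: a listed point, or the origin of a listed thing).
The state is a dict: "t": time; "qpos": joint angles; "qvel": joint speeds; "joint_torque": joint torques, N m; "ee_pos": TCP position; "orientation": TCP orientation; "ft_force": force on the tool from outside, world axes, zero at the start; "moment": the same for the moment, N m; "width": finger opening in mm; "grasp_force": force on a finger pad.
Only numpy, scipy, OpenCV 4.12 (cv2) and the standard library are available. Lean on these libraries where they do the work, as an engineer would, in place of code of your own. Each camera call takes 0.05 s, during which the arm holds its last target. There are 200 camera calls.

## Working session

There is one attempt and no reset: what is moved stays moved. The work goes in short steps, Python scripts to look and compute and a shell command to move; the robot and the scene stay as the last step left them, time stands still between calls to the robot, and variables do not carry over. Pictures are saved under pics/ and viewed, at most 10 in all, crops included, and the job is handed in when it is done.

```bash
mkdir -p pics; ls; cat > h.py <<'E'
import numpy as np, cv2
from scipy.spatial.transform import Rotation as R
from workcell import *
def cam(name,o=None):
    m=camera_model(name)
    if 'tool_from_camera' in m:
        o=o or get_obs(); T=np.eye(4); T[:3,:3]=R.from_rotvec(o['orientation']).as_matrix(); T[:3,3]=o['ee_pos']
        return m, T@np.array(m['tool_from_camera'])
    T=np.eye(4); q=np.array(m['orientation'],float)
    T[:3,:3]=q if q.shape==(3,3) else R.from_rotvec(q).as_matrix(); T[:3,3]=m['origin']
    return m,T
def w(T,p): return T[:3,:3]@np.array(p)+T[:3,3]
def ray(m,T,u,v,z):
    d=T[:3,:3]@np.array([(u-m['cx'])/m['fx'],(v-m['cy'])/m['fy'],1]); o=T[:3,3]
    return o+d*(z-o[2])/d[2]
def proj(m,T,p):
    c=T[:3,:3].T@(np.array(p)-T[:3,3]); return np.array([c[0]/c[2]*m['fx']+m['cx'],c[1]/c[2]*m['fy']+m['cy']])
E
python3 - <<'E'
from h import *
print(tip_extent, {k:v for k,v in get_obs().items()})
for c in ['scene','top']:
    print(camera_model(c))
    im=get_image(c); cv2.imwrite(f'pics/{c}0.png',im[:,:,::-1])
    m,T=cam(c)
    for n in ['fixture','far_stops','fence','register','carrier','nut_top','vial','spare_nut','jar','gauge_block','driver','chip_box']:
        for r in pinpoint(n,c)[:3]:
            p=w(T,r['xyz']); print(c,n,round(r['confidence'],2),p.round(1),proj(m,T,p).round())
E
```

```text
pics
17.0 {'t': 0.0, 'qpos': array([-1.34396657e+00,  4.23804176e-01,  1.63068070e+00, -3.90813759e-05,
        1.08858583e+00, -1.89662666e-02]), 'qvel': array([-0.00167538, -0.00071255, -0.00209132,  0.00039187, -0.00049691,
       -0.00080168]), 'joint_torque': array([-2.88302626e-04, -5.44620895e+01, -2.73666501e+01,  6.44593081e-02,
        2.26611266e-02, -1.32556361e-04]), 'ee_pos': array([ 151.99861196, -605.69794449,  238.9282199 ]), 'orientation': array([-3.11643838e+00, -3.84972809e-01,  2.94802772e-04]), 'ft_force': array([ 0.14447919, -0.19534842, -0.216895  ]), 'moment': array([0.07040832, 0.00211207, 0.01054048]), 'grasp_force': 0.0, 'width': 87.56751823384562}
{'fx': 490.5666614983077, 'fy': 490.5666614983077, 'cx': 324.0230092267116, 'cy': 195.59423268673495, 'origin': array([1.30268343e+03, 6.64550655e-01, 9.21440827e+02]), 'orientation': array([-1.78417461, -1.7704414 ,  0.72599416])}
scene fixture 0.76 [545.  -66.4   1. ] [301. 233.]
scene fixture 0.18 [ 360.5 -369.4   -0.9] [190. 182.]
scene far_stops 0.78 [596.8 -68.2  14.1] [299. 247.]
scene fence 0.91 [556.8 -
[... 1443 characters left out ...]
0.41 [454.9  25.3  16.7] [318. 204.]
top carrier 0.96 [ 513.3 -102.6   17.4] [356. 185.]
top carrier 0.94 [ 479.4 -276.2    1.3] [408. 194.]
top carrier 0.89 [6.110e+02 1.514e+02 1.000e-01] [281. 160.]
top nut_top 0.59 [ 359.2 -363.4   -1.5] [436. 229.]
top nut_top 0.53 [613.4 -65.7  66.5] [345. 152.]
top vial 0.6 [455.9  26.8  17.1] [318. 203.]
top spare_nut 0.47 [563.3  17.9  19.9] [320. 171.]
top jar 0.63 [ 362.4 -363.8    1.7] [437. 228.]
top gauge_block 0.63 [562.  -67.3  14.2] [345. 171.]
top gauge_block 0.6 [411.3 408.3  -4.9] [206. 220.]
top driver 0.62 [ 558.8 -415.4   -2.7] [448. 170.]
top driver 0.53 [410.9 408.1  -1.7] [206. 221.]
top chip_box 0.96 [528.1 406.6   0.8] [206. 186.]
```

```bash
python3 - <<'E'
import cv2
a=cv2.imread('pics/scene0.png')[150:320,200:430]; cv2.imwrite('pics/s1.png',cv2.resize(a,None,fx=3.4,fy=3.4,interpolation=cv2.INTER_CUBIC))
E
```

```text
(no output)
```

View pics/scene0.png

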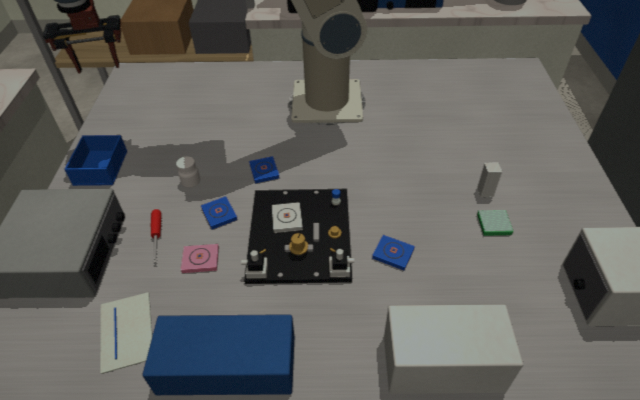

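View pics/s1.png

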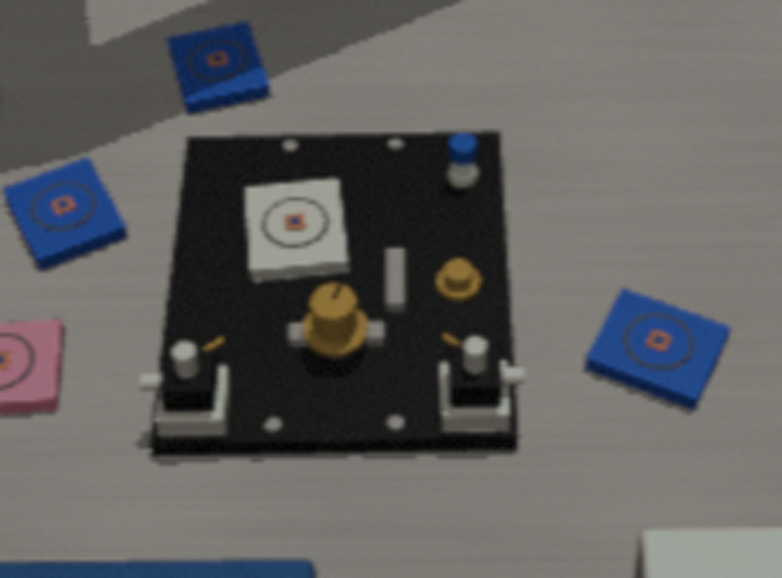

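The silver carrier on the plate at scene pixel (287,217) is the one meant. The blue blocks (218,212), (264,169), (393,252) and the pink one (200,257) lie off the plate and are excluded by their colour, which the enlarged crop confirms. The nut is at about (298,243), the fence at about (316,232), and the vial (336,197) and spare nut (335,232) are to the left. Next I'll move to a wrist view over the plate.

```bash
cat >> h.py <<'E'
def rel(target, yaw=None):
    "needed shift (tool axes, fractions) and turn to reach TCP target / tool-x yaw with the tool down"
    o=get_obs(); Rc=R.from_rotvec(o['orientation']); d=Rc.inv().apply(np.array(target)-o['ee_pos'])/200
    if yaw is None: return d.round(3)
    Rt=R.from_euler('z',yaw)*R.from_euler('x',np.pi)
    return d.round(3), ((Rc.inv()*Rt).as_rotvec()/np.radians(30)).round(3)
def tyaw():
    x=R.from_rotvec(get_obs()['orientation']).as_matrix()[:,0]; return np.arctan2(x[1],x[0])
E
python3 - <<'E'
from h import *
print(np.round(camera_model('wrist')['tool_from_camera'],3),camera_model('wrist')['fx'])
print(rel([480,-90,330],0.0))
E
```

```text
[[  -0.      -0.97    -0.242   65.634]
 [   1.      -0.      -0.      -0.511]
 [   0.      -0.242    0.97  -144.384]
 [   0.       0.       0.       1.   ]] 359.4491417396359
(array([ 2.218, -2.105, -0.452]), array([-0.   , -0.   ,  0.469]))
```

```bash
python3 -m jog '0.9 -0.72 -0.1 0 0 0.2 0;0.9 -0.72 -0.1 0 0 0.469 0;0.9 -0.72 -0.1 0 0 0.469 0;0.9 -0.72 -0.1 0 0 0.469 0;0.9 -0.72 -0.1 0 0 0.469 0;0.9 -0.72 -0.1 0 0 0.469 0'; python3 -c "
from h import *
print(rel([590,-72,290],0.0))"
```

```text
t: 1.9
ee_pos: [293.4, -420.1, 260.2]
orientation: [-3.141, -0.006, -0.001]
ft_force: [0.4, -0.3, 1.1]
width: 44.9
grasp_force: 0.0
(array([ 1.49 , -1.735, -0.148]), array([-0.   , -0.001,  0.008]))
```

```bash
python3 -m jog '0.75 -0.87 -0.08 0 0 0 1;0.75 -0.87 -0.08 0 0 0 1;0.75 -0.87 -0.08 0 0 0 1;0.75 -0.87 -0.08 0 0 0 1;0.75 -0.87 -0.08 0 0 0 1;0.75 -0.87 -0.08 0 0 0 1'; python3 -m jog '0.74 -0.87 -0.07 0 0 0 1;0.74 -0.87 -0.07 0 0 0 1;0.74 -0.87 -0.07 0 0 0 1;0.74 -0.87 -0.07 0 0 0 1;0.74 -0.87 -0.07 0 0 0 1;0.74 -0.87 -0.07 0 0 0 1;0.74 -0.87 -0.07 0 0 0 1;0.74 -0.87 -0.07 0 0 0 1'; python3 - <<'E'
from h import *
print(get_obs()['ee_pos'],tyaw())
m,T=cam('wrist'); im=get_image('wrist'); cv2.imwrite('pics/w0.png',im[:,:,::-1])
for n in ['fixture','far_stops','fence','register','carrier','nut_top','vial','spare_nut']:
    for r in pinpoint(n,'wrist')[:2]:
        p=w(T,r['xyz']); print(n,round(r['confidence'],2),p.round(1),proj(m,T,p).round())
for r in outline_of('carrier','wrist')[:2]:
    c=max(cv2.findContours(r['mask'].astype('uint8'),0,2)[0],key=cv2.contourArea)
    q=cv2.boxPoints(cv2.minAreaRect(c)); print(r['confidence'],[ray(m,T,u,v,30)[:2].round(1) for u,v in q])
E
```

```text
t: 2.5
ee_pos: [443.7, -247.2, 276.1]
orientation: [3.141, 0.006, 0.002]
ft_force: [0.9, -0.3, 0.4]
width: 1.1
grasp_force: 0.0
t: 3.3
ee_pos: [588.6, -76.4, 289.3]
orientation: [3.141, -0.002, -0.002]
ft_force: [0.4, -0.0, -0.4]
width: 0.6
grasp_force: 0.0
[588.59938076 -76.3773369  289.28457858] -0.0013425919270189564
fixture 0.97 [544.4 -71.5  -1.2] [312. 195.]
fixture 0.23 [557.3 -71.   10.3] [312. 187.]
far_stops 0.67 [595.5 -65.9  16.7] [307. 157.]
fence 0.76 [556.7 -33.4  16.5] [280. 189.]
fence 0.66 [552.6  17.4  11.6] [238. 192.]
register 0.93 [556.6 -72.2  11.1] [313. 188.]
carrier 0.93 [ 483.4 -276.3   -2.3] [471. 241.]
carrier 0.92 [ 504.8 -101.3   14.8] [336. 230.]
nut_top 0.95 [613.2 -66.8  67.3] [307. 146.]
spare_nut 0.72 [557.3  14.7  11.7] [240. 188.]
0.83 [array([ 510.2, -213.7]), array([ 540.2, -272.3]), array([ 468.6, -312.4]), array([ 436.1, -252.1])]
0.74 [array([550.4, -59.9]), array([ 560.5, -127.5]), array([ 483.9, -140.6]), array([472.9, -70.1])]
```

View pics/w0.png

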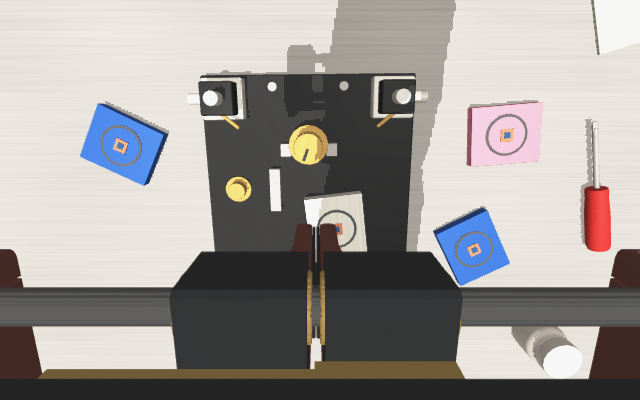

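The wrist view shows the plate's far edge from (200,75) to (416,73), the nut at (308,145), the stops at (285,150) and (332,150), the fence at (275,190), and the carrier partly hidden behind the fingers at (336,225). I'll refine the fixture yaw and the carrier corners from these pixels and the top picture.

```bash
python3 - <<'E'
from h import *
m,T=cam('wrist')
def P(u,v,z): return ray(m,T,u,v,z)[:2]
im=cv2.imread('pics/w0.png')
# fence top, stops
g=(im.min(2)>170).astype('uint8')
n,l,st,ce=cv2.connectedComponentsWithStats(g)
for i in range(1,n):
    x,y,ww,hh,a=st[i]
    if 255<ce[i][0]<350 and 130<ce[i][1]<215 and a>20:
        r=cv2.minAreaRect(np.argwhere(l==i)[:,::-1].astype('float32'))
        print(st[i],r,[P(u,v,25).round(1) for u,v in cv2.boxPoints(r)])
for z,(u,v) in [(16,(200,75)),(16,(416,73))]: print(P(u,v,z))
mt,Tt=cam('top'); t=cv2.imread('pics/top0.png')
for z,bb,thr in [(30,(330,160,385,215),None)]:
    x0,y0,x1,y1=bb; g=np.zeros(t.shape[:2],'uint8'); g[y0:y1,x0:x1]=(t[y0:y1,x0:x1].min(2)>105)
    n,l,st,ce=cv2.connectedComponentsWithStats(g)
    for i in range(1,n):
        if st[i][4]>100:
            r=cv2.minAreaRect(np.argwhere(l==i)[:,::-1].astype('float32')); print('top',st[i],r,[ray(mt,Tt,u,v,30)[:2].round(1) for u,v in cv2.boxPoints(r)])
a=t[120:260,260:430]; cv2.imwrite('pics/t1.png',cv2.resize(a,None,fx=4,fy=4,interpolation=cv2.INTER_CUBIC))
E
```

```text
[281 144  11  13 116] ((286.0, 150.0), (10.0, 12.0), 0.0) [array([598.6, -34.6]), array([612.2, -35. ]), array([612.2, -46.3]), array([598.6, -46.1])]
[269 169  12  42 427] ((274.8335876464844, 189.50692749023438), (41.380760192871094, 10.199482917785645), 87.61405944824219) [array([583.5, -20.3]), array([584. , -32.1]), array([534.3, -32.9]), array([533.8, -20.8])]
[687.35935574  53.82312829]
[ 689.41444282 -185.17861248]
top [344 172  24  26 425] ((355.7972717285156, 184.78378295898438), (23.50905418395996, 20.056676864624023), 80.53767395019531) [array([546.7, -62.4]), array([ 555.8, -128.3]), array([ 477.8, -137.6]), array([468.8, -72.2])]
```

View pics/t1.png

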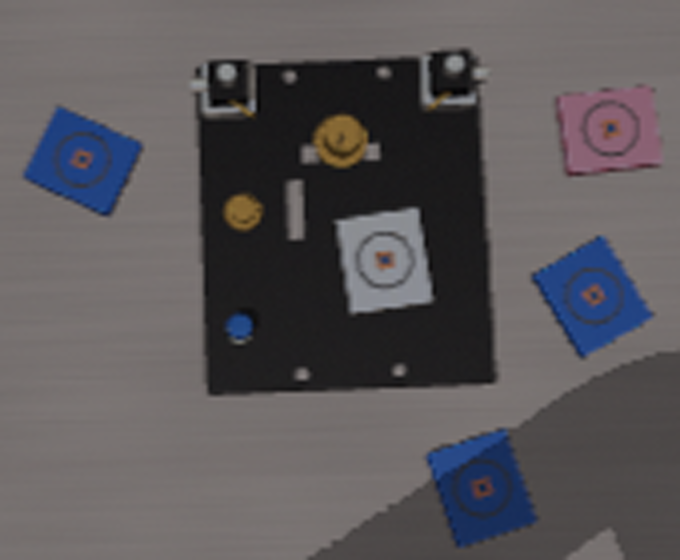

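```bash
python3 -c "
from h import *
print(rel([476,-104.5,110],0.125))"
```

```text
(array([-0.568,  0.148,  0.899]), array([ 0.   , -0.   , -0.239]))
```

```bash
python3 -m jog '-0.57 0.147 0.3 0 0 -0.24 -1;-0.57 0.147 0.5 0 0 -0.24 -1;-0.57 0.147 0.9 0 0 -0.24 -1;-0.57 0.147 0.9 0 0 -0.24 -1;-0.57 0.147 0.9 0 0 -0.24 -1;-0.57 0.147 0.9 0 0 -0.24 -1;-0.57 0.147 0.9 0 0 -0.24 -1;-0.57 0.147 0.9 0 0 -0.24 -1'; python3 - <<'E'
from h import *
print(rel([476,-104.5,36],0.125))
m,T=cam('wrist'); im=get_image('wrist'); cv2.imwrite('pics/w1.png',im[:,:,::-1])
for r in pinpoint('carrier','wrist')[:2]:
    p=w(T,r['xyz']); print(round(r['confidence'],2),p.round(1))
E
```

```text
t: 4.6
ee_pos: [477.7, -104.3, 111.3]
orientation: [3.134, 0.198, 0.005]
ft_force: [0.4, 0.6, 0.1]
width: 61.1
grasp_force: 0.0
(array([-0.01 , -0.001,  0.377]), array([ 0.002, -0.006,  0.002]))
0.84 [ 480.2 -274.    -3.7]
0.8 [ 619.9 -294.7   -3.4]
```

View pics/w1.png

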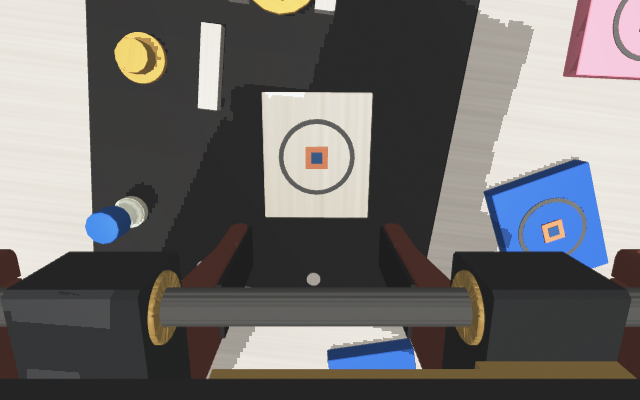

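The carrier now shows whole, with corners at (262,92), (372,93), (368,217) and (265,217). It sits square between the opening fingers.

```bash
python3 - <<'E'
from h import *
m,T=cam('wrist'); q=[(262,92.5),(372.5,93),(368.5,217.5),(265,217.5)]
P=np.array([ray(m,T,u,v,30)[:2] for u,v in q]); print(P.round(1),P.mean(0)); e=P[0]-P[3]; f=P[1]-P[2]
print(np.arctan2(e[1],e[0]),np.arctan2(f[1],f[0]),np.linalg.norm(e),np.linalg.norm(P[0]-P[1]))
F=[(201.5,22),(224,24),(198.5,107.5),(218,110)]
print([ray(m,T,u,v,25)[:2].round(1) for u,v in F])
c=P.mean(0); a=.5*(np.arctan2(e[1],e[0])+np.arctan2(f[1],f[0])); print(rel([*(c-38*np.array([np.cos(a),np.sin(a)])),36],a))
E
```

```text
[[ 545.9  -62.4]
 [ 554.  -128.8]
 [ 475.8 -139.1]
 [ 467.3  -71.5]] [ 510.73672602 -100.46800352]
0.11541546294478121 0.1303924304544324 79.11744303645888 66.87691458638429
[array([581.5, -22.6]), array([582.1, -35.8]), array([532. , -23.2]), array([532. , -35.4])]
(array([-0.023,  0.001,  0.377]), array([ 0.002, -0.007,  0.006]))
```

```bash
python3 -m jog '-0.023 0 0.2 0 0 0 -1;-0.023 0 0.2 0 0 0 -1;-0.023 0 0.376 0 0 0 -1;-0.023 0 0.376 0 0 0 -1;-0.023 0 0.376 0 0 0 -1;-0.023 0 0.376 0 0 0 -1'; python3 -m jog '0 0 0 0 0 0 1;0 0 0 0 0 0 1;0 0 0 0 0 0 1;0 0 0 0 0 0 1;0 0 0 0 0 0 1;0 0 0 0 0 0 1'; python3 -c "
from h import *
print(rel([514,-78,36],0.01),tyaw())"
```

```text
t: 5.3
ee_pos: [471.7, -104.7, 35.6]
orientation: [3.135, 0.198, 0.001]
ft_force: [-0.1, 0.4, 0.2]
width: 88.0
grasp_force: 0.0
t: 5.9
ee_pos: [471.1, -104.7, 34.9]
orientation: [3.135, 0.197, 0.0]
ft_force: [-1.0, 0.4, 6.2]
width: 67.7
grasp_force: 30.0
(array([ 0.229, -0.106, -0.006]), array([ 0.   , -0.001,  0.221])) 0.12581870590633146
```

```bash
python3 -m jog '0.05 -0.02 0 0 0 0.1 1;0.1 -0.05 0 0 0 0.22 1;0.15 -0.08 0 0 0 0.22 1;0.215 -0.106 0 0 0 0.22 1;0.215 -0.106 0 0 0 0.22 1;0.215 -0.106 0 0 0 0.22 1'; python3 - <<'E'
from h import *
print(rel([518,-67.5,35.5],0.01),tyaw())
im=get_image('wrist'); cv2.imwrite('pics/w2.png',im[:,:,::-1])
E
```

```text
t: 6.5
ee_pos: [512.0, -78.0, 34.9]
orientation: [-3.141, -0.017, -0.003]
ft_force: [1.6, 3.3, 4.7]
width: 67.7
grasp_force: 30.0
(array([ 0.031, -0.052, -0.003]), array([-0.   , -0.004,  0.002])) 0.010933863875574514
```

View pics/w2.png

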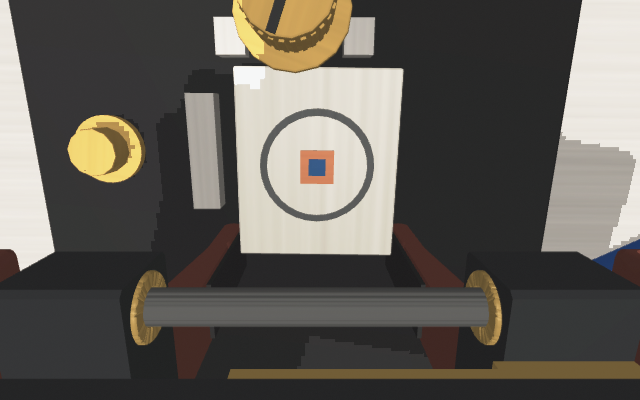

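The carrier is gripped and square. There is a gap to the fence (fence edge at u≈220–224, carrier edge at 234–240) and to the stops (stop foot at v≈56, carrier far edge at v≈67).

```bash
python3 - <<'E'
from h import *
m,T=cam('wrist')
for u,v,z in [(218,93,25),(224.5,207,25),(233,67,30),(240.5,253,30),(403.5,69,30),(392,255,30),(214,56,16),(244,56,16),(345,55,16),(373,55,16),(228,44,25)]: print(u,v,z,ray(m,T,u,v,z)[:2].round(1))
E
```

```text
218 93 25 [581.9 -36.4]
224.5 207 25 [532.9 -36.6]
233 67 30 [591.6 -44.1]
240.5 253 30 [513. -44.]
403.5 69 30 [ 591.6 -111.3]
392 255 30 [ 512.8 -111.6]
214 56 16 [597.4 -33.1]
244 56 16 [597.5 -46. ]
345 55 16 [598.3 -89.1]
373 55 16 [ 598.5 -101.1]
228 44 25 [600.8 -41.4]
```

```bash
python3 -m jog '0 -0.015 0 0 0 0 1;0 -0.03 0 0 0 0 1;0 -0.036 0 0 0 0 1;0 -0.036 0 0 0 0 1'; python3 -m jog '0 -0.004 0 0 0 0 1;0 -0.007 0 0 0 0 1;0 -0.007 0 0 0 0 1';
```

```text
t: 6.95
ee_pos: [511.4, -71.6, 34.9]
orientation: [3.141, 0.016, 0.002]
ft_force: [1.0, -2.3, 7.0]
width: 67.7
grasp_force: 30.0
t: 7.25
ee_pos: [511.4, -70.4, 34.9]
orientation: [3.141, 0.016, 0.002]
ft_force: [0.9, -3.4, 6.1]
width: 67.8
grasp_force: 30.0
```

```bash
for i in 1; do python3 -m jog '0 -0.005 0 0 0 0 1;0 -0.005 0 0 0 0 1;0 -0.005 0 0 0 0 1'; python3 -m jog '0 -0.005 0 0 0 0 1;0 -0.005 0 0 0 0 1;0 -0.005 0 0 0 0 1'; python3 -m jog '0.01 0 0 0 0 0 1;0.02 0 0 0 0 0 1;0.022 0 0 0 0 0 1;0.022 0 0 0 0 0 1'; done
```

```text
t: 7.55
ee_pos: [511.4, -69.4, 34.9]
orientation: [3.141, 0.016, 0.002]
ft_force: [1.1, -4.7, 7.1]
width: 67.5
grasp_force: 30.0
t: 7.85
ee_pos: [511.4, -68.7, 34.9]
orientation: [3.14, 0.016, 0.002]
ft_force: [-0.2, -5.0, 5.9]
width: 67.7
grasp_force: 30.0
t: 8.25
ee_pos: [511.6, -68.7, 34.8]
orientation: [3.141, 0.016, -0.011]
ft_force: [-13.0, -8.2, 21.3]
width: 67.3
grasp_force: 30.1
```

Moving in x met an unexpected resistance, so I'll back off and look.

```bash
python3 -m jog '-0.022 0 0 0 0 0 1;-0.022 0 0 0 0 0 1;-0.022 0 0 0 0 0 1'; python3 - <<'E'
from h import *
print(get_obs()['ee_pos'],get_obs()['ft_force'],tyaw())
im=get_image('wrist'); cv2.imwrite('pics/w3.png',im[:,:,::-1])
E
```

```text
t: 8.55
ee_pos: [510.7, -68.7, 34.9]
orientation: [3.141, 0.016, 0.0]
ft_force: [-1.6, -6.8, 8.0]
width: 67.6
grasp_force: 30.0
[510.70291179 -68.69494981  34.86672171] [-1.56323811 -6.83084546  8.02041385] 0.010081487503265783
```

View pics/w3.png

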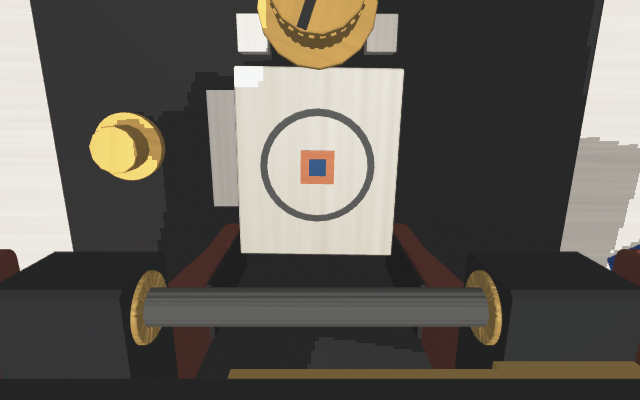

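```bash
python3 -m jog '0 0.004 0 0 0 0 -1;0 0.004 0 0 0 0 -1;0 0.004 0 0 0 0 -1;0 0.004 -0.13 0 0 0 -1;0 0.004 -0.16 0 0 0 0;-0.12 0.004 -0.16 0 0 0 1;-0.12 0.004 -0.16 0 0 0 1;-0.12 0.004 -0.16 0 0 0 1'; python3 -m jog '0 0 0.05 0 0 0 1;0 0 0.1 0 0 0 1;0 0 0.158 0 0 0 1;0 0 0.158 0 0 0 1;0 0 0.158 0 0 0 1'; python3 -c "
from h import *
m,T=cam('wrist');print(rel([500,-68,36],0.005),tyaw())"
```

```text
t: 9.4
ee_pos: [487.0, -68.6, 66.3]
orientation: [-3.142, -0.017, 0.0]
ft_force: [-0.1, 0.4, 0.3]
width: 59.0
grasp_force: 0.0
t: 9.9
ee_pos: [486.7, -68.6, 33.7]
orientation: [-3.141, -0.017, 0.002]
ft_force: [0.1, 0.5, -0.2]
width: 19.3
grasp_force: 0.0
(array([ 0.066, -0.002, -0.012]), array([-0.   ,  0.002,  0.011])) 0.010742762688396908
```

```bash
python3 -m jog '0.03 0 -0.008 0 0 0 1;0.06 0 -0.008 0 0 0 1;0.075 0 -0.008 0 0 0 1;0.085 0 -0.008 0 0 0 1;0.085 0 -0.008 0 0 0 1'; python3 -m jog '0.01 0 0 0 0 0 1;0.015 0 0 0 0 0 1;0.015 0 0 0 0 0 1';python3 -m jog '0.007 0 0 0 0 0 1;0.01 0 0 0 0 0 1;0.01 0 0 0 0 0 1'
```

```text
t: 10.4
ee_pos: [504.0, -68.5, 36.4]
orientation: [-3.141, -0.017, 0.0]
ft_force: [-0.3, -0.4, -0.3]
width: 0.5
grasp_force: 0.4
t: 10.7
ee_pos: [506.3, -68.4, 36.4]
orientation: [-3.141, -0.017, 0.002]
ft_force: [-4.1, -1.0, 2.2]
width: 0.4
grasp_force: 2.1
t: 11.0
ee_pos: [506.4, -68.3, 36.3]
orientation: [-3.141, -0.017, 0.008]
ft_force: [-10.3, -1.9, 8.0]
width: 0.6
grasp_force: 4.8
```

```bash
python3 - <<'E'
from h import *
o=get_obs(); m,T=cam('wrist',o); im=get_image('wrist'); cv2.imwrite('pics/w4.png',im[:,:,::-1])
print(o['ee_pos'],o['ft_force'])
for n in ['carrier','register']:
    for r in pinpoint(n,'wrist')[:2]: print(n,round(r['confidence'],2),w(T,r['xyz']).round(1))
for u,v,z in [(236,223,36)]: print(ray(m,T,u,v,z))
E
```

```text
[506.42910059 -68.29451646  36.27572565] [-10.27141658  -1.8548375    8.04390572]
carrier 0.68 [548.8 -66.9  16.4]
[523.17036903 -33.91918769  36.        ]
```

View pics/w4.png

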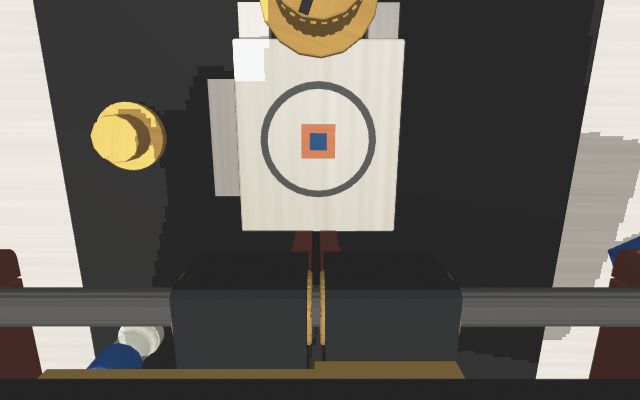

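The carrier is flush with the fence. Its far edge at v≈39 now hides the stops' near faces, and its near edge is at v≈231. I'll check the numbers against the fence ends.

```bash
python3 - <<'E'
from h import *
m,T=cam('wrist')
for u,v,z in [(208,79.5,25),(215,196,25),(233,39.5,30),(404.5,40.5,30),(394,231,30),(242,231,30),(238,3,25),(399,3,25)]: print(u,v,z,ray(m,T,u,v,z)[:2].round(1))
E
```

```text
208 79.5 25 [581.6 -22.6]
215 196 25 [532.  -22.6]
233 39.5 30 [596.3 -34.7]
404.5 40.5 30 [ 596.6 -101.4]
394 231 30 [ 518.1 -102.4]
242 231 30 [517.4 -35. ]
238 3 25 [610.4 -36.2]
399 3 25 [611.1 -99.4]
```

```bash
python3 -m jog '-0.02 0 0 0 0 0 1;-0.04 0 -0.15 0 0 0 1;-0.04 0.1 -0.25 0 0 0 1;0.1 0.25 -0.25 0 0 0 1;0.22 0.31 -0.2 0 0 0 1;0.245 0.31 0 0 0 0 1;0.245 0.31 0 0 0 0 1;0.245 0.31 0 0 0 0 1'; python3 -m jog '0 -0.015 0 0 0 0 1;0 -0.03 0 0 0 0 1;0 -0.045 0 0 0 0 1;0 -0.055 0 0 0 0 1;0 -0.055 0 0 0 0 1'; python3 -m jog '0 -0.01 0 0 0 0 1;0 -0.015 0 0 0 0 1;0 -0.015 0 0 0 0 1'
```

```text
t: 11.95
ee_pos: [558.9, -129.9, 35.7]
orientation: [-3.141, -0.017, 0.0]
ft_force: [-0.2, 0.6, -0.1]
width: 0.2
grasp_force: 0.0
t: 12.45
ee_pos: [558.5, -118.5, 36.8]
orientation: [3.141, 0.018, 0.001]
ft_force: [0.4, -0.2, -0.9]
width: 1.0
grasp_force: 0.0
t: 12.75
ee_pos: [558.4, -115.8, 36.5]
orientation: [-3.142, -0.017, 0.0]
ft_force: [-0.6, -0.5, -0.2]
width: 0.4
grasp_force: 0.0
```

```bash
python3 -m jog '0 -0.01 0 0 0 0 1;0 -0.015 0 0 0 0 1;0 -0.015 0 0 0 0 1';  python3 -m jog '0 -0.005 0 0 0 0 1;0 -0.01 0 0 0 0 1;0 -0.01 0 0 0 0 1'
```

```text
t: 13.05
ee_pos: [558.4, -112.8, 36.4]
orientation: [-3.142, -0.017, 0.0]
ft_force: [-0.1, 0.2, 0.1]
width: 0.6
grasp_force: 0.0
t: 13.35
ee_pos: [558.4, -111.8, 36.5]
orientation: [3.14, 0.018, 0.0]
ft_force: [-0.6, -6.2, -0.4]
width: 0.4
grasp_force: 3.0
```

```bash
python3 -m jog '0 -0.005 0 0 0 0 1;0 -0.005 0 0 0 0 1;0 -0.005 0 0 0 0 1'; python3 -m jog '0 0.03 0 0 0 0 1;0 0.1 0 0 0 0 1;0 0.1 -0.2 0 0 0 0;0 0.1 -0.4 0 0 0 -1;0 0.1 -0.4 0 0 0 -1;0 0.1 -0.4 0 0 0 -1'; python3 - <<'E'
from h import *
o=get_obs(); m,T=cam('wrist',o); im=get_image('wrist'); cv2.imwrite('pics/w5.png',im[:,:,::-1])
print(o['ee_pos'],tyaw(),o['qpos'])
for n in ['carrier','register','nut_top','far_stops','fence']:
    for r in pinpoint(n,'wrist')[:2]: print(n,round(r['confidence'],2),w(T,r['xyz']).round(1),proj(m,T,w(T,r['xyz'])).round())
E
```

```text
t: 13.65
ee_pos: [558.4, -111.7, 36.6]
orientation: [3.139, 0.018, 0.001]
ft_force: [-1.7, -11.4, 0.1]
width: 0.3
grasp_force: 5.6
t: 14.25
ee_pos: [559.2, -130.6, 117.4]
orientation: [3.141, 0.016, 0.004]
ft_force: [-0.9, 0.5, -0.5]
width: 28.8
grasp_force: 0.0
[ 559.19901704 -130.59337483  117.43525853] 0.010430242843960186 [-2.50206448e-01  5.15977179e-01  1.82115022e+00  1.57039666e-04
  8.02101980e-01  1.31014072e+00]
carrier 0.58 [ 620.2 -295.4   -2.1] [547. 114.]
carrier 0.56 [552.4 -65.5  14.7] [225. 209.]
nut_top 0.81 [612.1 -68.7  62.2] [204. 128.]
far_stops 0.94 [596.6 -67.8  17.5] [224. 147.]
fence 0.6 [557.4 -31.8  16.9] [176. 202.]
```

View pics/w5.png

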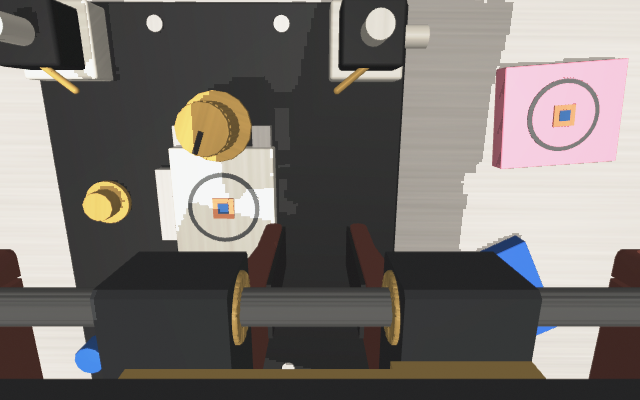

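The picture confirms the carrier is flush with the fence and tucked under the nut flange. Next I'll go above the nut and wind the wrist counter-clockwise by about 2.9 rad.

```bash
python3 - <<'E'
from h import *
m,T=cam('wrist'); print(ray(m,T,203,121,66), ray(m,T,242,125,39.5))
E
python3 -m jog '0.1 -0.1 -0.05 0 0 -0.28 -1;0.265 -0.311 -0.05 0 0 -0.57 -1;0.265 -0.311 -0.05 0 0 -0.85 -1;0.265 -0.311 -0.05 0 0 -1 -1;0.265 -0.311 -0.05 0 0 -1 -1'
for i in 1; do python3 -m jog '0 0 0 0 0 -1 -1;0 0 0 0 0 -1 -1;0 0 0 0 0 -1 -1;0 0 0 0 0 -1 -1';python3 -m jog '0 0 0 0 0 -1 -1;0 0 0 0 0 -1 -1;0 0 0 0 0 -1 -1;0 0 0 0 0 -1 -1';python3 -m jog '0 0 0 0 0 -1 -1;0 0 0 0 0 -1 -1;0 0 0 0 0 -1 -1;0 0 0 0 0 -1 -1';python3 -m jog '0 0 0 0 0 -1 -1;0 0 0 0 0 -1 -1;0 0 0 0 0 -1 -1;0 0 0 0 0 -1 -1';python3 -m jog '0 0 0 0 0 -0.5 -1;0 0 0 0 0 -0.5 -1;0 0 0 0 0 -0.5 -1;0 0 0 0 0 -0.5 -1'; done|tail -6
python3 - <<'E'
from h import *
o=get_obs(); m,T=cam('wrist',o); im=get_image('wrist'); cv2.imwrite('pics/w6.png',im[:,:,::-1])
print(o['ee_pos'],tyaw(),o['qpos'])
for n in ['nut_top']:
    for r in pinpoint(n,'wrist')[:2]: print(n,round(r['confidence'],2),w(T,r['xyz']).round(1),proj(m,T,w(T,r['xyz'])).round())
print(rel([611.5,-67.8,61]))
E
```

```text
[614.45704177 -69.09839781  66.        ] [611.07912535 -84.27546915  39.5       ]
t: 15.05
ee_pos: [610.6, -66.5, 125.6]
orientation: [-3.029, -0.832, 0.002]
ft_force: [-0.2, 0.1, 0.1]
width: 87.2
grasp_force: 0.0
t: 17.05
ee_pos: [610.6, -67.3, 126.1]
orientation: [-0.401, -3.115, -0.0]
ft_force: [-0.6, 0.0, 0.2]
width: 87.9
grasp_force: 0.0
[610.61538227 -67.34592125 126.14516759] 2.8863857766766423 [-1.29238190e-01  5.51765419e-01  1.72368810e+00  4.95376865e-05
  8.66755761e-01 -1.44420675e+00]
nut_top 0.94 [612.6 -70.8  65.3] [310. 223.]
[-0.004 -0.002  0.326]
```

```bash
python3 -c "
from h import *
print(rel([611.9,-68,60],2.886))"; python3 -m jog '-0.007 0.001 0.15 0 0 0 -1;-0.007 0.001 0.25 0 0 0 -1;-0.007 0.001 0.33 0 0 0 -1;-0.007 0.001 0.33 0 0 0 -1;-0.007 0.001 0.33 0 0 0 -1'; python3 -m jog '0 0 0 0 0 0 1;0 0 0 0 0 0 1;0 0 0 0 0 0 1;0 0 0 0 0 0 1;0 0 0 0 0 0 1;0 0 0 0 0 0 1;0 0 0 0 0 0 1;0 0 0 0 0 0 1'; python3 -c "
from h import *
o=get_obs();print(o['moment'],rel([611.9,-68,60],2.886))"
```

```text
(array([-0.007, -0.002,  0.331]), array([-0.   , -0.001,  0.002]))
t: 17.65
ee_pos: [612.4, -67.3, 60.5]
orientation: [-0.394, -3.116, -0.0]
ft_force: [0.8, 0.3, 0.5]
width: 88.2
grasp_force: 0.0
t: 18.45
ee_pos: [612.1, -68.2, 60.5]
orientation: [-0.392, -3.117, 0.002]
ft_force: [-1.6, -2.5, 1.1]
width: 29.4
grasp_force: 30.0
[-0.23179594  0.00224189 -0.00554214] (array([0.001, 0.001, 0.003]), array([-0.003, -0.   ,  0.01 ]))
```

The nut is gripped at 29.4 mm width. Now I'll screw it down clockwise, following its descent.

```bash
python3 -m jog '0 0 0.0005 0 0 0.25 1;0 0 0.001 0 0 0.5 1;0 0 0.0015 0 0 0.75 1;0 0 0.002 0 0 1 1;0 0 0.002 0 0 1 1;0 0 0.002 0 0 1 1'; python3 -c "
from h import *
o=get_obs();print(o['moment'],tyaw(),rel([612,-68,60]))"; python3 -m jog '0 0 0.0005 0 0 0.25 1;0 0 0.001 0 0 0.5 1;0 0 0.0015 0 0 0.75 1;0 0 0.002 0 0 1 1;0 0 0.002 0 0 1 1;0 0 0.002 0 0 1 1'; python3 -c "
from h import *
o=get_obs();print(o['moment'],tyaw(),rel([612,-68,60]))"; python3 -m jog '0 0 0.0005 0 0 0.25 1;0 0 0.001 0 0 0.5 1;0 0 0.0015 0 0 0.75 1;0 0 0.002 0 0 1 1;0 0 0.002 0 0 1 1;0 0 0.002 0 0 1 1'; python3 -c "
from h import *
o=get_obs();print(o['moment'],tyaw(),rel([612,-68,60]))"
```

```text
t: 19.05
ee_pos: [612.0, -68.3, 60.1]
orientation: [-1.187, -2.909, 0.002]
ft_force: [-2.2, -5.1, 1.1]
width: 29.1
grasp_force: 30.0
[-0.91327391  0.06512196 -0.03584108] 2.3667486155934583 [0.001 0.001 0.001]
t: 19.65
ee_pos: [611.8, -68.4, 59.7]
orientation: [1.899, 2.503, -0.002]
ft_force: [-1.9, -5.7, 2.4]
width: 29.4
grasp_force: 30.0
[-1.001239    0.15037734 -0.0901888 ] 1.8432691521785332 [ 0.002  0.001 -0.002]
t: 20.25
ee_pos: [611.6, -68.5, 59.2]
orientation: [2.482, 1.926, -0.003]
ft_force: [-2.9, -6.0, 2.4]
width: 29.5
grasp_force: 30.0
[-1.11596632  0.38384913 -0.01923382] 1.319654838125494 [ 0.003  0.001 -0.004]
```

```bash
python3 -m jog '0 0 0.0005 0 0 0.25 1;0 0 0.001 0 0 0.5 1;0 0 0.0015 0 0 0.75 1;0 0 0.002 0 0 1 1;0 0 0.002 0 0 1 1;0 0 0.002 0 0 1 1'; python3 -c "
from h import *
o=get_obs();print(o['moment'],tyaw(),o['qpos'][5])"; python3 -m jog '0 0 0.0005 0 0 0.2 1;0 0 0.001 0 0 0.4 1;0 0 0.001 0 0 0.4 1;0 0 0.001 0 0 0.4 1'; python3 -c "
from h import *
o=get_obs();print(o['moment'],tyaw())";  python3 -m jog '0 0 0 0 0 0.2 1;0 0 0 0 0 0.4 1;0 0 0 0 0 0.4 1;0 0 0 0 0 0.4 1'; python3 -c "
from h import *
o=get_obs();print(o['moment'],tyaw())"
```

```text
t: 20.85
ee_pos: [611.5, -68.4, 58.8]
orientation: [2.895, 1.218, -0.003]
ft_force: [-3.4, -6.3, 2.0]
width: 29.6
grasp_force: 30.0
[-1.12073565  0.45363463 -0.07130506] 0.7961406751224861 0.6461450100873716
t: 21.25
ee_pos: [611.4, -68.4, 58.7]
orientation: [3.007, 0.908, -0.003]
ft_force: [-4.2, -5.4, 2.9]
width: 29.4
grasp_force: 30.0
[-1.13566269  0.47536259 -0.0380199 ] 0.5866985227929998
t: 21.65
ee_pos: [611.3, -68.3, 58.5]
orientation: [3.085, 0.589, -0.003]
ft_force: [-4.1, -5.2, 1.6]
width: 29.4
grasp_force: 30.0
[-1.09520176  0.44804323 -0.07949363] 0.37729149364288395
```

```bash
for i in 1; do python3 -m jog '0 0 0 0 0 0.2 1;0 0 0 0 0 0.2 1;0 0 0 0 0 0.2 1'; python3 -c "
from h import *
o=get_obs();print(o['moment'],tyaw())"; python3 -m jog '0 0 0 0 0 0.2 1;0 0 0 0 0 0.2 1;0 0 0 0 0 0.2 1'; python3 -c "
from h import *
o=get_obs();print(o['moment'],tyaw())"; python3 -m jog '0 0 0 0 0 0.2 1;0 0 0 0 0 0.2 1;0 0 0 0 0 0.2 1'; python3 -c "
from h import *
o=get_obs();print(o['moment'],tyaw())"; done
```

```text
t: 21.95
ee_pos: [611.3, -68.3, 58.5]
orientation: [3.112, 0.427, -0.003]
ft_force: [-2.8, -4.8, 0.5]
width: 29.1
grasp_force: 30.0
[-1.01700398  0.4536279   0.01493423] 0.27260234793729865
t: 22.25
ee_pos: [611.3, -68.2, 58.4]
orientation: [3.13, 0.263, -0.003]
ft_force: [-3.0, -5.0, 1.3]
width: 29.5
grasp_force: 30.0
[-1.05004634  0.45019572 -0.10738244] 0.16782393189294176
t: 22.55
ee_pos: [611.5, -68.1, 58.4]
orientation: [3.139, 0.104, -0.003]
ft_force: [-3.1, -5.8, -0.7]
width: 29.9
grasp_force: 30.0
[-1.0677636   0.43155191  0.37681853] 0.06607905021798793
```

```bash
python3 -m jog '0 0 0 0 0 0.12 1;0 0 0 0 0 0.12 1;0 0 0 0 0 0.12 1'; python3 -c "
from h import *
o=get_obs();print(o['moment'],tyaw())"; python3 -m jog '0 0 0 0 0 0.12 1;0 0 0 0 0 0.12 1;0 0 0 0 0 0.12 1;0 0 0 0 0 0.12 1'; python3 -c "
from h import *
o=get_obs();print(o['moment'],tyaw(),o['qpos'][5])"
```

```text
t: 22.85
ee_pos: [612.4, -68.1, 58.5]
orientation: [3.141, 0.005, 0.0]
ft_force: [-0.7, -5.8, -1.9]
width: 29.6
grasp_force: 30.0
[-0.90298671 -0.07031704  0.26085328] 0.0029590586249580424
t: 23.25
ee_pos: [613.3, -68.1, 58.5]
orientation: [3.139, -0.094, 0.003]
ft_force: [2.4, -6.1, -3.7]
width: 29.4
grasp_force: 30.0
[-0.88948363 -0.51000709  0.28797942] -0.059882154700699186 1.5021893758851121
```

The torque jumped and stays at about 0.3 N m with the fingers slipping, so the nut is bottomed. Now I'll back it off a quarter turn.

```bash
python3 -m jog '0 0 -0.0005 0 0 -0.2 1;0 0 -0.001 0 0 -0.4 1;0 0 -0.0015 0 0 -0.7 1;0 0 -0.002 0 0 -1 1;0 0 -0.002 0 0 -1 1;0 0 -0.002 0 0 -1 1'; python3 -c "
from h import *
o=get_obs();print(o['moment'],tyaw())"; python3 -m jog '0 0 -0.0005 0 0 -0.2 1;0 0 -0.001 0 0 -0.4 1;0 0 -0.0015 0 0 -0.7 1;0 0 -0.002 0 0 -1 1;0 0 -0.002 0 0 -1 1;0 0 -0.002 0 0 -1 1'; python3 -c "
from h import *
o=get_obs();print(o['moment'],tyaw())"; python3 -m jog '0 0 -0.0005 0 0 -0.2 1;0 0 -0.001 0 0 -0.4 1;0 0 -0.0015 0 0 -0.7 1;0 0 -0.002 0 0 -1 1;0 0 -0.002 0 0 -1 1;0 0 -0.002 0 0 -1 1'; python3 - <<'E'
from h import *
o=get_obs();print(o['moment'],tyaw())
m,T=cam('wrist',o); im=get_image('wrist'); cv2.imwrite('pics/w7.png',im[:,:,::-1])
m,T=cam('scene'); im=get_image('scene'); cv2.imwrite('pics/s7.png',im[:,:,::-1])
for c in ['wrist','scene','top']:
    if c=='top': get_image('top')
    m,T=cam(c,o)
    for r in pinpoint('carrier',c)[:4]: print(c,round(r['confidence'],2),w(T,r['xyz']).round(1))
E
```

```text
t: 23.85
ee_pos: [613.0, -67.4, 59.0]
orientation: [3.059, 0.714, 0.002]
ft_force: [4.7, -1.8, -7.1]
width: 29.3
grasp_force: 30.0
[-0.21087953 -0.78184481  0.05542164] 0.4586807623147785
t: 24.45
ee_pos: [612.5, -66.8, 59.4]
orientation: [-2.772, -1.478, -0.001]
ft_force: [3.6, 2.7, -5.3]
width: 29.5
grasp_force: 30.0
[ 0.55675878 -0.65475509  0.03823543] 0.9799158210239419
t: 25.05
ee_pos: [611.7, -66.6, 59.7]
orientation: [-2.295, -2.143, 0.001]
ft_force: [0.4, 5.0, -1.6]
width: 29.5
grasp_force: 30.0
[ 1.04389143 -0.08100941  0.08445638] 1.5021396462028134
scene 0.96 [ 478.2 -273.6   -0.6]
scene 0.81 [ 614.  -298.3    0. ]
scene 0.66 [ 361.3 -365.7   -1. ]
scene 0.64 [ 321.4 -172.    -2.4]
top 0.83 [608.8 151.9   1. ]
top 0.66 [ 627.7 -297.3    3.3]
top 0.47 [ 481.2 -275.8    2.3]
```

```bash
python3 - <<'E'
import cv2,numpy as np
a=cv2.resize(cv2.imread('pics/w7.png')[80:400,120:520],(400,320)); b=cv2.imread('pics/s7.png')[180:290,230:370]
b=cv2.resize(b,(400,320),interpolation=cv2.INTER_CUBIC)
cv2.imwrite('pics/fin.png',cv2.resize(np.hstack([cv2.imread('pics/w7.png')[0:400,100:540],cv2.resize(b,(360,400))]),(800,400)))
E
```

```text
(no output)
```

View pics/fin.png

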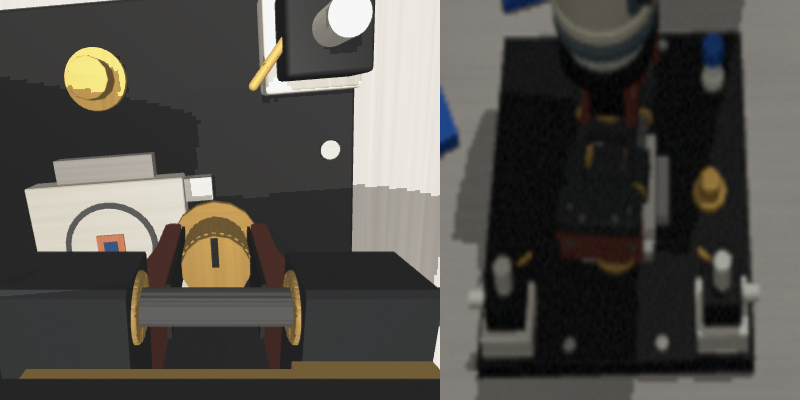

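The carrier lies flush against both the fence and the stop. The index line has turned about 1.2 rad net from the start, which agrees with 2.75 rad down and 1.55 rad back. Handing in.

```bash
python3 -m jog '0 0 0 0 0 0 1;0 0 0 0 0 0 1'; python3 -c "
from workcell import *
print(close_job())"
```

```text
t: 25.55
ee_pos: [611.7, -66.6, 59.8]
orientation: [-2.296, -2.142, 0.001]
ft_force: [0.8, 6.0, -1.3]
width: 29.6
grasp_force: 30.0
the job is handed in; nothing more can be done
None
```

I handed the job in at about 25.6 s of the 72 s limit; the hand-in gave no verdict. The carrier is home against both stops and the fence. The nut was bottomed, backed off about 1.56 rad by the wrist angle, and is still gripped at 30 N.

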